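# Load the curing unit with a model tray and shut it

## Robot

A 6-joint arm with a two-finger parallel gripper is mounted at the origin on the work surface. World frame = base frame: x ahead of the robot, y to its left, z up, the work surface at z = 0. Lengths are in m, angles in rad, forces in N, time in s.
With the tool pointing down it reaches from about 0.25 to 0.775 m from the base axis. Payload 8.9 kg.
Tool frame: the origin (TCP) lies between the finger pads, 19 mm behind the fingertips; this is the grasp point; z points along the fingers, y is the line along which they close (so a half turn about z gives the same grasp; the last joint's range is limited). The gripper opens to 85 mm and grips with 20 to 120 N. Pads are 22 mm wide; open, the fingers measure 114 mm over their backs; the gripper's body (76 mm by 85 mm) begins 54 mm behind the grasp point. The pads swing forward as they close: fully open they stand 13 mm farther back than shut.
Start: joints at [-1.267, 0.291, -0.153, 1.127, 0, 1.431], TCP at [0.225, -0.474, 0.25] pointing down, gripper open.
Joint ranges: [-2.52, 2.52], [-0.91, 1.74], [-1.3, 1.37], [-1.96, 2.02], [-1.52, 1.47], [-3.14, 3.14]. Speed limits (rad/s): [2.22, 2.22, 2.79, 3.14, 3.14, 3.14].

## Interface

Orientations are given as a rotation vector (axis times angle).
In Python, from plant import ctrl gives the robot as it stands.
- The arm moves only by the tool carry_out, never from a script. Its argument "series" is a list that holds one entry, the list of rows, each a list of 5 numbers: the shift along the tool's x, y, z in cm, then the turn about the tool's z in degrees, then the finger opening in cm, from 0 to 8.54. In form: [[[dx, dy, dz, turn, gripper], ...]]. A call has 1 to 5 rows; each row is the pose to reach, as a shift and turn from the pose commanded when the call began, along the tool's axes at that moment; what a row does not reach only later rows make up. A row lasts 1/10 s, in which the tool goes at most 50 mm and 8.59 degrees, less where a joint would pass 70% of its speed; a pose out of reach is approached as far as the arm can. A call with a gripper value outside its range is refused whole. The fingers move at their own pace and stop on an object; "grip_force" is the grip in N (left out, the last holds). Time passes only in rows, so rows that repeat a pose let the fingers close. It gives the time, the measured TCP pose, the force, the opening and the grip force at its end, in the units of the state.
- ctrl.read_state(): the state, without advancing time (a new reading comes with each control period).
- ctrl.camera(name): name is "scene" or "top"; returns (picture, depth): 480x640x3 uint8, red, green, blue; 480x640 float32, m along the optical axis (not along the pixel's ray), 0 where there is no reading.
- ctrl.calibration(name): a dict with "intrinsics" (3x3 intrinsics, pixels), "cam_to_world" (4x4, takes a point from camera to world coordinates). Camera axes: x right, y up, looking along -z (the intrinsics and any distortion apply to the point x, -y, -z); pixel columns grow to the right and rows downward; lengths in m; the calibration is good to about 2 mm. A picture is of the moment at which its call begins. calibration takes no time and is no camera call.
- ctrl.job_done(): hands the job in; it is judged then, once.
Trained networks look in the newest picture that a camera, given by its name, has taken for a name from the list of things; names that differ only in an ending like _2 or _b are one class to them, and where a whole thing is asked for, a point or a joint stands for the part that bears it (a point fixed in the world has none). Each returns a list of dicts, best first, with "p" (0 to 1); they miss things now and then, are a little off and sometimes report something else, mostly with a low value. They report only what shows in the picture. A call takes as long as a camera call. They do not tell look-alikes from the thing itself.
- ctrl.spot_in(camera, name): "centre" ([x, y, z] in m, in world coordinates, good to about 4 mm: the middle of the surface that is visible of it).
- ctrl.place_of(camera, name): "centre" ([x, y, z] in m, in world coordinates, good to about 4 mm: a listed point, or the origin of a listed thing).
The state is a dict: "time_s": time; "joints": joint angles; "joint_velocities": joint speeds; "joint_efforts": joint torques, N m; "position": TCP position; "tool_rot": TCP orientation; "ft_force": force on the tool from outside, world axes, zero at the start; "wrist_torque": the same for the moment, N m; "width": finger opening in m; "gripper_force": force on a finger pad.
Only numpy, scipy, OpenCV 4.12 (cv2) and the standard library are available. Lean on these libraries where they do the work, as an engineer would, in place of code of your own. Each camera call takes 0.05 s, during which the arm holds its last target. There are 200 camera calls.

## Task

Slide the blue tray with its plaster jaw model along the bench into the open chamber of the curing unit, midway between the side walls and square, by pushing the tray: do not lift or tip it, do not touch the model, and leave the other things on the bench alone. Push it in until you feel it press firmly against the sprung stop at the back (roughly 12 N of push, never a hard shove), keep it pressed for about a second, then let it rest against the stop. Then slide the amber door fully shut and move clear.

Things in the scene. Friction and masses are not known exactly. Their poses are not given: they have to be found in the camera images.
- unit: White curing unit, fixed, 200 deep x 338 wide x 100 high. Origin: on the bench, middle of the chamber mouth, in the front face. x runs into the chamber, y to the left, z up. Chamber: 150 wide (y -75 to +75), 88 high under a roof (front half amber, see-through), open in front, no floor: the bench runs in. Right outer face y -85; solid control block from y +85 to +253, door parks before it.
- mouth_top (a point): Point on the underside of the aluminium door rail, over the middle of the mouth, 88 above the bench, in the unit's front face. The rail, 10 high, stands out 10 towards the robot along the unit's whole front. A tool pointing straight down cannot reach inside; lean it forward. Axes as the unit's.
- stop_near (a point): Chamber middle line, 20 above the bench, 114 in from the mouth: the nearest place the stop's face can be. The stop, a black rubber pad 90 wide, 5 to 35 above the bench, is set anew each time and not reported: its face is 114 to 128 in from the mouth, so a tray against it has its near wall 4 to 18 inside the mouth.
- stop_far (a point): Same line, 128 in: the farthest place of the stop's face. The pad is sprung and damped, yields 1 mm per 1.5 N, at most 10 mm, then solid. Wanted: 3 to 20 N on the pad, door still open. Bench friction (0.5 to 0.72) takes 1.5 to 4 N more, and more yet if the tool bears down on the tray. Withdraw the push: the pad shifts the tray back some mm until friction holds it, still touching.
- tray: Blue open tray, 110 (x) x 100 (y) x 22 high, walls and floor 4 thick, about 0.25 kg, loose on the bench. Origin: centre of the underside. It starts outside the chamber, turned by up to 0.4 rad from the unit, its x axis roughly along the unit's x. Its 100 wide near wall is at x -55.
- model: Plaster jaw model, cream with pink gums, 58 x 58 x 34 high, about 0.15 kg, standing loose inside the tray. Origin: centre of its underside. It must not be touched.
- door (a joint): Amber sliding door of the chamber: 0 = shut, grows as it is slid open along the unit's +y, up to 0.165 m; starts at 0.15 to 0.165. It hangs in front of the mouth (unit x -9 to -3, z 4 to 84), 160 wide, needs about 2.5 N to slide, stays where it is left and is stopped at 0.
- door_handle (a point): A point on the dark upright bar handle of the door, 70 above the bench. The bar is 10 thick, runs from 25 to 83 above the bench, stands 42 in front of the unit's front face, in the middle of the door's width; its axes are the unit's.
- jar: Amber jar with white cap, 48 diameter, 70 high, bystander. Origin: centre of the underside.
- waxpot: Red bowl, 70 diameter, 35 high, bystander. Origin: centre of the underside.
- model2: Second jaw model with white teeth, standing directly on the bench, 58 x 58 x 34 high, bystander. Origin: centre of the underside.
Not all that is in view belongs to the job. Of the things shaped like the tray, the blue one is meant.

How it is judged:
By the outcome, as a careful person would: the job done as asked, in the order asked, and still so for the second after the job is handed in, with the robot touching nothing.
It also fails if it takes over 69 s, if anything falls off the work surface, if the arm or the gripper's body presses on something with over 40 N, if the wrist force passes 120 N, or if a joint passes its speed limit or range.

## Working session

There is one attempt and no reset: what is moved stays moved. The work goes in short steps, Python scripts to look and compute and a tool call to move; the robot and the scene stay as the last step left them, time stands still between calls to the robot, and variables do not carry over. Pictures are saved under pics/ and viewed, at most 10 in all, crops included, and the job is handed in when it is done.

Besides the shell and the picture viewer there is one more tool, called as name(argument=value, ...) on one line, values as JSON. carry_out: Moves the arm, as the interface text tells. Its arguments: {"type":"object","properties":{"series":{"type":"array"},"grip_force":{"type":"number"}},"required":["series"]}

```bash
mkdir -p pics; ls; cat > h.py <<'E'
import numpy as np, cv2
from plant import ctrl
from scipy.spatial.transform import Rotation as R
def cloud(name):
    p,d=ctrl.camera(name); c=ctrl.calibration(name); K=np.array(c["intrinsics"]);T=np.array(c["cam_to_world"])
    v,u=np.mgrid[0:480,0:640]
    P=np.stack([(u-K[0,2])/K[0,0]*d,-(v-K[1,2])/K[1,1]*d,-d],-1)
    return p,d,P@T[:3,:3].T+T[:3,3]
def save(p,f,s=1,box=None):
    if box: p=p[box[1]:box[3],box[0]:box[2]]
    cv2.imwrite(f,cv2.resize(cv2.cvtColor(p,cv2.COLOR_RGB2BGR),None,fx=s,fy=s))
E
python3 - <<'E'
from h import *
for n in("scene","top"):
    p,d,W=cloud(n); save(p,f"pics/{n}0.png"); np.savez(f"{n}0.npz",p=p,d=d,W=W)
    c=ctrl.calibration(n); print(c.keys(),np.round(c["intrinsics"],1).tolist(),np.round(c["cam_to_world"],3).tolist())
    for k in("unit","mouth_top","stop_near","tray","model","door_handle","jar","waxpot","model2"):
        print(n,k,[(np.round(r["centre"],3).tolist(),round(r["p"],2)) for r in ctrl.place_of(n,k)])
s=ctrl.read_state(); print(s)
E
```

```text
pics
dict_keys(['intrinsics', 'cam_to_world']) [[496.3, 0.0, 321.7], [0.0, 496.3, 244.7], [0.0, 0.0, 1.0]] [[-0.368, -0.783, 0.501, 1.097], [0.93, -0.301, 0.212, 0.271], [-0.015, 0.544, 0.839, 1.115], [0.0, 0.0, 0.0, 1.0]]
scene unit [([0.633, 0.052, 0.002], 0.76)]
scene mouth_top [([0.629, 0.049, 0.086], 0.58), ([0.505, 0.089, 0.003], 0.2)]
scene stop_near []
scene tray [([0.545, 0.403, -0.001], 0.91), ([0.676, -0.151, -0.003], 0.85), ([0.426, -0.106, -0.001], 0.85), ([0.509, 0.087, 0.002], 0.65), ([0.203, 0.329, -0.003], 0.62)]
scene model [([0.365, -0.325, -0.001], 0.93), ([0.502, 0.088, 0.002], 0.64)]
scene door_handle [([0.586, 0.213, 0.066], 0.59)]
scene jar [([0.472, -0.341, -0.002], 0.86)]
scene waxpot [([0.408, 0.349, 0.005], 0.66)]
scene model2 [([0.365, -0.325, -0.001], 0.93), ([0.502, 0.088, 0.002], 0.64)]
dict_keys(['intrinsics', 'cam_to_world']) [[442.0, 0.0, 327.4], [0.0, 442.0, 242.8], [0.0, 0.0, 1.0]] [[0.028, 0.999, -0.044, 0.432], [-1.0, 0.029, -0.0, 0.015], [0.001, 0.044, 0.999, 0.971], [0.0, 0.0, 0.0, 1.0]]
top unit [([0.632, 0.05, 0.002], 0.95), ([0.363, -0.321,
[... 522 characters left out ...]
9)]
{'time_s': 1.0, 'joints': array([-1.26730476e+00,  2.90682835e-01, -1.53376304e-01,  1.12669913e+00,
        2.36965327e-05,  1.43148824e+00]), 'joint_velocities': array([-0.00022716,  0.00144793,  0.00087584, -0.00043968,  0.00110347,
        0.00046461]), 'joint_efforts': array([-1.16616120e-03, -5.37021840e+01,  3.31652892e+01,  1.59083174e-03,
       -2.79703809e-04,  7.46844933e-06]), 'position': array([ 0.22495749, -0.47437687,  0.25002289]), 'tool_rot': array([3.06487445e+00, 6.89871690e-01, 4.19980173e-05]), 'ft_force': array([-0.75607582,  0.13017316, -0.27817121]), 'wrist_torque': array([ 0.0358138 , -0.02515912, -0.02636242]), 'gripper_force': 0.0, 'width': 0.0851640937976925}
```

View pics/top0.png

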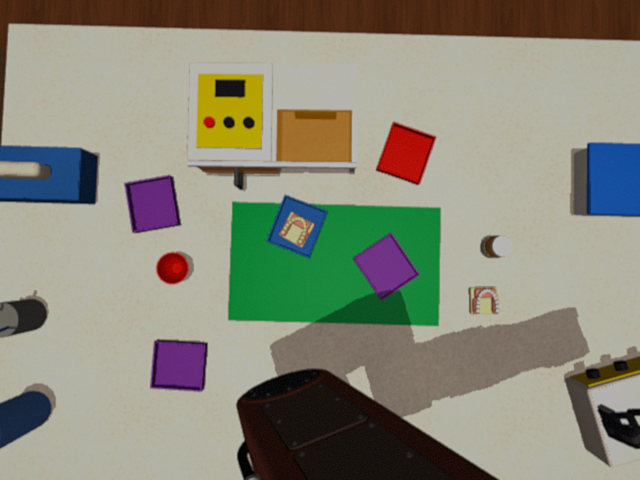

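View pics/scene0.png

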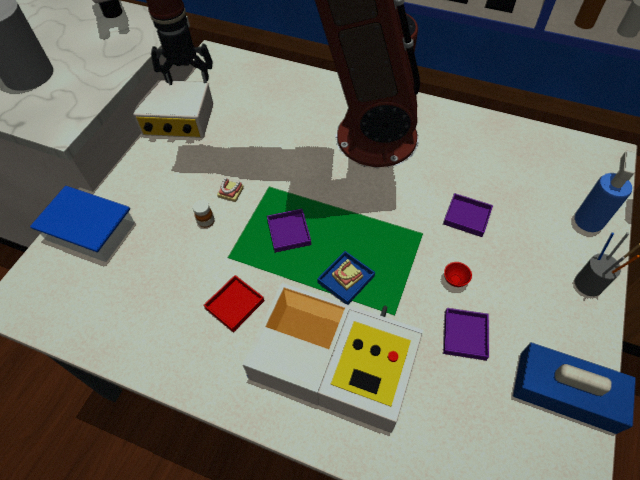

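The blue tray carrying the model is at top (298,226). Possible look-alikes in the top view:
- purple trays at (153,203), (386,265) and (180,365)
- red tray at (406,153)
- blue lid at (615,180) and blue box at (40,175)

The description means the blue one with the model on it. The open mouth is at about (315,168) and the door handle at (239,178). Next I'll take a close crop and measure.

```bash
cat >> h.py <<'E'
def blue(p,W,lo=0.014,hi=0.03,xr=(0.38,0.8),yr=(-0.08,0.22)):
    """tray rim points by colour and height -> (centre, size, yaw deg)"""
    hsv=cv2.cvtColor(p,cv2.COLOR_RGB2HSV); 
    m=(hsv[...,0]>95)&(hsv[...,0]<125)&(hsv[...,1]>110)&(W[...,2]>lo)&(W[...,2]<hi)
    m&=(W[...,0]>xr[0])&(W[...,0]<xr[1])&(W[...,1]>yr[0])&(W[...,1]<yr[1])
    q=W[m][:,:2]; r=cv2.minAreaRect((q*1000).astype(np.float32)); return r,len(q),m
E
python3 - <<'E'
from h import *
for n in("top","scene"):
    z=np.load(n+"0.npz"); p,W=z["p"],z["W"]
    r,k,m=blue(p,W); print(n,r,k,cv2.boxPoints(r).round(0).tolist())
    # rail top: z 0.093-0.103
    q=W[(W[...,2]>.09)&(W[...,2]<.112)&(W[...,0]>.55)&(W[...,0]<.9)&(W[...,1]>-.1)&(W[...,1]<.36)][:,:2]
    r=cv2.minAreaRect((q*1000).astype(np.float32)); print(" unit",r,cv2.boxPoints(r).round(0).tolist(),len(q))
    if n=="top": save(p,"pics/crop.png",4,(230,150,380,290))
E
```

```text
top ((507.86358642578125, 82.38986206054688), (99.42858123779297, 108.35514068603516), 70.65467071533203) 317 [[440.0, 53.0], [543.0, 18.0], [575.0, 111.0], [473.0, 147.0]]
 unit ((725.4093017578125, 132.91290283203125), (211.51287841796875, 338.5100402832031), 1.0043091773986816) [[617.0, 300.0], [623.0, -38.0], [834.0, -34.0], [828.0, 304.0]] 17475
scene ((508.00579833984375, 85.17032623291016), (101.28266143798828, 111.57471466064453), 70.25615692138672) 376 [[438.0, 56.0], [543.0, 19.0], [578.0, 114.0], [473.0, 152.0]]
 unit ((723.1925048828125, 134.1687774658203), (212.94105529785156, 339.4723205566406), 0.8339036107063293) [[614.0, 302.0], [619.0, -37.0], [832.0, -34.0], [827.0, 305.0]] 14733
```

View pics/crop.png

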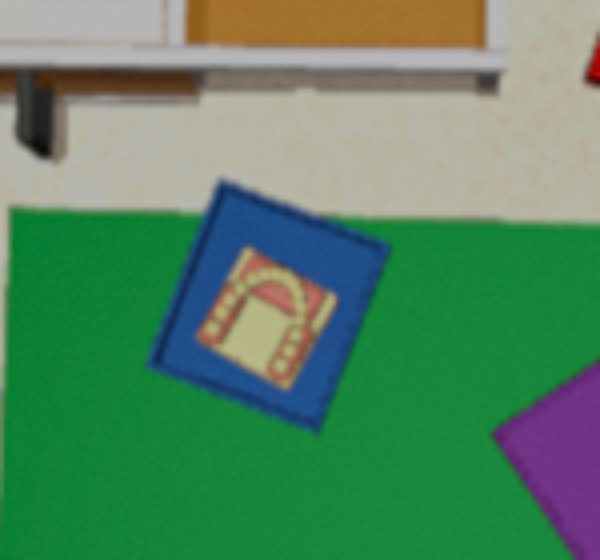

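The crop confirms the choice: blue tray, rear corners near (150,368) and (320,430), model inside, and the chamber mouth and rail above it. The tray is turned about -20° from the unit and sits about 38 mm to the left. A push on the left wall behind the centre should fix both, so next I'll plan the approach.

```bash
cat >> h.py <<'E'
PSI=np.radians(0.95); U0=np.array([.6305,.0485]); Ru=np.array([[np.cos(PSI),-np.sin(PSI)],[np.sin(PSI),np.cos(PSI)]])
def u2w(x,y): return U0+Ru@np.array([x,y])
def w2u(q): return (np.asarray(q)-U0)@Ru
def st():
    s=ctrl.read_state(); Rm=R.from_rotvec(s["tool_rot"]).as_matrix()
    print("t",round(s["time_s"],2),"p",s["position"].round(4).tolist(),"unit",(w2u(s["position"][:2])*1000).round(1).tolist(),"toolx",Rm[:,0].round(3).tolist(),"toolz",Rm[:,2].round(3).tolist(),"F",s["ft_force"].round(1).tolist(),"q",s["joints"].round(3).tolist(),"w",round(s["width"],3))
    return s,Rm
def rows(p0,R0,goal,turn,n,g):
    """straight path to goal (world m) with a turn (deg, tool z) in n calls of 5 rows"""
    out=[]
    for c in range(n):
        a=[]
        for i in range(5):
            f=(c*5+i+1)/(5*n); f0=c/n
            Rc=R0@R.from_euler('z',turn*f0,degrees=True).as_matrix()
            d=Rc.T@((goal-p0)*(f-f0))*100
            a.append([*d.round(2).tolist(),round(turn*(f-f0),1),g])
        out.append(a); print([a])
E
python3 - <<'E'
from h import *
s,Rm=st()
g=np.r_[u2w(-.109,.130),.22]; print(g)
rows(s["position"],Rm,g,-155.5,4,0)
E
```

```text
t 1.0 p [0.225, -0.4744, 0.25] unit [-414.2, -516.1] toolx [0.904, 0.428, 0.0] toolz [0.0, -0.0, -1.0] F [-0.8, 0.1, -0.3] q [-1.267, 0.291, -0.153, 1.127, 0.0, 1.431] w 0.085
[0.5193596  0.17667493 0.22      ]
[[[2.72, -2.31, 0.15, -7.8, 0], [5.45, -4.62, 0.3, -15.6, 0], [8.17, -6.93, 0.45, -23.3, 0], [10.9, -9.24, 0.6, -31.1, 0], [13.62, -11.55, 0.75, -38.9, 0]]]
[[[3.57, -0.09, 0.15, -7.8, 0], [7.14, -0.18, 0.3, -15.5, 0], [10.71, -0.27, 0.45, -23.3, 0], [14.29, -0.35, 0.6, -31.1, 0], [17.86, -0.44, 0.75, -38.9, 0]]]
[[[2.84, 2.17, 0.15, -7.8, 0], [5.67, 4.35, 0.3, -15.5, 0], [8.51, 6.52, 0.45, -23.3, 0], [11.34, 8.69, 0.6, -31.1, 0], [14.18, 10.86, 0.75, -38.9, 0]]]
[[[0.84, 3.47, 0.15, -7.8, 0], [1.69, 6.94, 0.3, -15.5, 0], [2.53, 10.41, 0.45, -23.3, 0], [3.38, 13.89, 0.6, -31.1, 0], [4.22, 17.36, 0.75, -38.9, 0]]]
```

carry_out(series=[[[2.72, -2.31, 0.15, -7.8, 0], [5.45, -4.62, 0.3, -15.6, 0], [8.17, -6.93, 0.45, -23.3, 0], [10.9, -9.24, 0.6, -31.1, 0], [13.62, -11.55, 0.75, -38.9, 0]]])

```text
time_s: 1.5
position: [0.2989, -0.3104, 0.2425]
tool_rot: [2.656, 1.678, 0.0]
ft_force: [0.2, 0.3, -0.7]
width: 0.0123
gripper_force: 0.0
```

carry_out(series=[[[3.57, -0.09, 0.15, -7.8, 0], [7.14, -0.18, 0.3, -15.5, 0], [10.71, -0.27, 0.45, -23.3, 0], [14.29, -0.35, 0.6, -31.1, 0], [17.86, -0.44, 0.75, -38.9, 0]]])

```text
time_s: 2.0
position: [0.3726, -0.1475, 0.2352]
tool_rot: [1.945, 2.466, 0.0]
ft_force: [0.3, -0.3, -0.3]
width: -0.0001
gripper_force: 0.0
```

carry_out(series=[[[2.84, 2.17, 0.15, -7.8, 0], [5.67, 4.35, 0.3, -15.5, 0], [8.51, 6.52, 0.45, -23.3, 0], [11.34, 8.69, 0.6, -31.1, 0], [14.18, 10.86, 0.75, -38.9, 0]]])

```text
time_s: 2.5
position: [0.446, 0.0154, 0.2276]
tool_rot: [1.012, 2.973, 0.0]
ft_force: [0.2, -0.6, -0.3]
width: -0.0001
gripper_force: 0.0
```

carry_out(series=[[[0.84, 3.47, 0.15, -7.8, 0], [1.69, 6.94, 0.3, -15.5, 0], [2.53, 10.41, 0.45, -23.3, 0], [3.38, 13.89, 0.6, -31.1, 0], [4.22, 17.36, 0.75, -38.9, 0]]])

```text
time_s: 3.0
position: [0.5194, 0.1784, 0.22]
tool_rot: [-0.036, 3.141, -0.0]
ft_force: [0.4, -0.1, -0.4]
width: -0.0
gripper_force: 0.0
```

carry_out(series=[[[0, 0, 4, 0, 0], [0, 0, 8, 0, 0], [0, 0, 12, 0, 0], [0, 0, 16, 0, 0], [0, 0, 19.4, 0, 0]]])

```text
time_s: 3.5
position: [0.5184, 0.1768, 0.0241]
tool_rot: [0.027, -3.141, 0.0]
ft_force: [-0.7, -0.2, 0.4]
width: 0.0001
gripper_force: 0.0
```

carry_out(series=[[[0, -0.6, 0, 0, 0], [0, -1.2, 0, 0, 0], [0, -1.8, 0, 0, 0], [0, -2.3, 0, 0, 0], [0, -2.7, 0, 0, 0]]])

```text
time_s: 4.0
position: [0.5205, 0.1493, 0.0274]
tool_rot: [-0.026, 3.139, 0.0]
ft_force: [-0.3, -0.2, 0.6]
width: -0.0001
gripper_force: 0.0
```

carry_out(series=[[[0, -0.4, 0, 0, 0], [0, -0.8, 0, 0, 0], [0, -1.2, 0, 0, 0], [0, -1.6, 0, 0, 0], [0, -2, 0, 0, 0]]])

```text
time_s: 4.5
position: [0.5205, 0.1305, 0.0267]
tool_rot: [-0.028, 3.14, 0.003]
ft_force: [0.5, 5.8, 4.4]
width: 0.0001
gripper_force: 2.6
```

```bash
cat >> h.py <<'E'
def tray(lo=0.014,hi=0.03,**k):
    for n in("top","scene"):
        p,d,W=cloud(n); r,c,m=blue(p,W,lo,hi,**k); a=r[2] if r[2]<45 else r[2]-90
        print(n,"unit c",w2u(np.array(r[0])/1000).__mul__(1000).round(1).tolist(),"size",np.round(r[1],0),"yaw rel",round(a-.95,1),c)
    return p
E
python3 - <<'E'
from h import *
st(); tray()
E
```

```text
t 4.5 p [0.5205, 0.1305, 0.0267] unit [-108.6, 83.8] toolx [-1.0, -0.018, -0.002] toolz [0.002, 0.002, -1.0] F [0.5, 5.8, 4.4] q [0.108, 0.541, -0.426, 0.602, 0.002, 0.091] w 0.0
top unit c [-123.5, 18.3] size [ 99. 109.] yaw rel -21.9 239
scene unit c [-121.4, 22.4] size [105. 111.] yaw rel -23.6 266
```

carry_out(series=[[[0, 1.5, 0, 0, 0], [0, 3, 0, 0, 0], [2, 3, 0, 0, 0], [4, 3, 0, 0, 0], [4, 2.4, 0, 0, 0]]])

```text
time_s: 5.1
position: [0.4758, 0.1545, 0.0254]
tool_rot: [0.03, -3.138, 0.001]
ft_force: [-0.7, 0.1, 0.2]
width: 0.0
gripper_force: 0.0
```

carry_out(series=[[[0, -0.5, 0, 0, 0], [0, -0.9, 0, 0, 0], [0, -1.3, 0, 0, 0], [0, -1.7, 0, 0, 0], [0, -2.1, 0, 0, 0]]])

```text
time_s: 5.6
position: [0.4799, 0.132, 0.026]
tool_rot: [0.026, -3.141, -0.001]
ft_force: [-0.7, 2.7, 1.6]
width: -0.0001
gripper_force: 1.3
```

carry_out(series=[[[0, -0.4, 0, 0, 0], [0, -0.8, 0, 0, 0], [0, -1.2, 0, 0, 0], [0, -1.5, 0, 0, 0], [0, -1.5, 0, 0, 0]]])

```text
time_s: 6.1
position: [0.48, 0.1166, 0.026]
tool_rot: [-0.026, 3.141, -0.001]
ft_force: [-0.5, 0.5, 0.6]
width: -0.0003
gripper_force: 0.2
```

```bash
python3 - <<'E'
from h import *
st(); p=tray(); save(p,"pics/s1.png",4,(300,230,420,320))
E
```

```text
t 6.1 p [0.48, 0.1166, 0.026] unit [-149.3, 70.5] toolx [-1.0, -0.016, -0.0] toolz [0.0, -0.001, -1.0] F [-0.5, 0.5, 0.6] q [0.09, 0.484, -0.541, 0.546, -0.001, 0.074] w -0.0
top unit c [-115.4, -5.7] size [ 99. 107.] yaw rel -13.4 255
scene unit c [-115.7, -2.2] size [104. 113.] yaw rel -15.3 339
```

carry_out(series=[[[0, 1, -1, 0, 0], [0, 1, -6, 0, 0], [0, 1, -11, 0, 0], [-2, 1, -16, 0, 0], [-6, 1, -18, 0, 0]]])

```text
time_s: 6.7
position: [0.5397, 0.1293, 0.2117]
tool_rot: [-0.029, 3.137, 0.0]
ft_force: [0.3, -0.1, -0.1]
width: -0.0002
gripper_force: 0.0
```

carry_out(series=[[[-5, 0, 0, 0, 0], [-10, 0, 0, 0, 0], [-15, 0, 0, 0, 0], [-20, 0, 0, 0, 0], [-25, 0, 0, 0, 0]]])

```text
time_s: 7.2
position: [0.7727, 0.1331, 0.2074]
tool_rot: [-0.027, 3.14, -0.0]
ft_force: [1.5, 0.0, 1.1]
width: 0.0001
gripper_force: 0.0
```

carry_out(series=[[[-5, 0, 0, 0, 0], [-10, 0, 0, 0, 0], [-10, 0, 0, 0, 0], [-10, 0, 0, 0, 0], [-10, 0, 0, 0, 0]]])

```text
time_s: 7.7
position: [0.8437, 0.1306, 0.1918]
tool_rot: [-0.026, 3.12, 0.005]
ft_force: [1.1, -0.6, -0.4]
width: -0.0002
gripper_force: 0.0
```

```bash
python3 - <<'E'
from h import *
st()
E
```

```text
t 7.7 p [0.8437, 0.1306, 0.1918] unit [214.5, 78.5] toolx [-1.0, -0.017, -0.022] toolz [0.022, 0.003, -1.0] F [1.1, -0.6, -0.4] q [0.067, 1.186, 1.363, 1.726, 0.002, 0.051] w -0.0
```

carry_out(series=[[[-5, 0, -2, 0, 0], [-10, 0, -4, 0, 0], [-15, 0, -5, 0, 0], [-20, 0, -5, 0, 0], [-20, 0, -5, 0, 0]]])

```text
time_s: 8.2
position: [0.8721, 0.1158, 0.1976]
tool_rot: [-0.026, 3.055, 0.014]
ft_force: [1.4, -0.1, 0.1]
width: 0.0003
gripper_force: 0.0
```

```bash
python3 - <<'E'
from h import *
st()
E
```

```text
t 8.2 p [0.8721, 0.1158, 0.1976] unit [242.7, 63.2] toolx [-0.996, -0.016, -0.087] toolz [0.087, 0.01, -0.996] F [1.4, -0.1, 0.1] q [0.047, 1.182, 1.366, 1.668, 0.006, 0.03] w 0.0
```

carry_out(series=[[[2, 0, 0, 0, 0], [5, 0, 0, 0, 0], [10, 0, 0, 0, 0], [15, 0, 0, 0, 0], [15, 0, 0, 0, 0]]])

```text
time_s: 8.7
position: [0.7516, 0.1139, 0.1876]
tool_rot: [-0.025, 3.054, 0.014]
ft_force: [1.3, -0.6, 0.2]
width: 0.0001
gripper_force: 0.0
```

```bash
python3 - <<'E'
from h import *
st()
E
```

```text
t 8.7 p [0.7516, 0.1139, 0.1876] unit [122.1, 63.4] toolx [-0.996, -0.016, -0.087] toolz [0.087, 0.01, -0.996] F [1.3, -0.6, 0.2] q [0.052, 0.719, 0.382, 1.146, 0.005, 0.036] w 0.0
```

carry_out(series=[[[-5, 0, 0, 0, 0], [-10, 0, 0, 0, 0], [-15, 0, 0, 0, 0], [-20, 0, 0, 0, 0], [-25, 0, 0, 0, 0]]])

```text
time_s: 9.2
position: [0.8904, 0.113, 0.1924]
tool_rot: [-0.026, 3.019, 0.019]
ft_force: [95.7, 7.6, 86.0]
width: -0.0
gripper_force: 0.0
```

carry_out(series=[[[-5, 0, 0, 0, 0], [-10, 0, 0, 0, 0], [-15, 0, 0, 0, 0], [-20, 0, 0, 0, 0], [-25, 0, 0, 0, 0]]])

```text
time_s: 9.7
position: [0.9261, 0.1016, 0.1702]
tool_rot: [-0.025, 2.959, 0.025]
ft_force: [-0.1, 0.9, -0.3]
width: 0.0001
gripper_force: 0.0
```

carry_out(series=[[[-10, 0, 0, 0, 0], [-20, 0, 0, 0, 0], [-30, 0, 0, 0, 0], [-40, 0, 0, 0, 0], [-40, 0, 0, 0, 0]]])

```text
time_s: 10.2
position: [0.9581, 0.0891, 0.152]
tool_rot: [-0.024, 2.904, 0.03]
ft_force: [-0.3, 0.4, 0.7]
width: -0.0003
gripper_force: 0.0
```

```bash
python3 - <<'E'
from h import *
st()
E
```

```text
t 10.2 p [0.9581, 0.0891, 0.152] unit [328.2, 35.2] toolx [-0.972, -0.014, -0.235] toolz [0.235, 0.022, -0.972] F [-0.3, 0.4, 0.7] q [0.011, 1.247, 1.366, 1.452, 0.02, -0.004] w -0.0
```

The overreach leans the tool forward, and the lean persists. There was a force spike when the arm stopped abruptly, so I'll move more gently from now on. I'll do the first part of the push with this small lean and two open fingers.

```bash
python3 - <<'E'
from h import *
s,Rm=st()
a=np.r_[u2w(-.202,.017),.22]; b=a.copy(); b[2]=.025
rows(s["position"],Rm,a,14,4,5)
R1=Rm@R.from_euler('z',14,degrees=True).as_matrix()
rows(a,R1,b,0,1,5)
E
```

```text
t 10.2 p [0.9581, 0.0891, 0.152] unit [328.2, 35.2] toolx [-0.972, -0.014, -0.235] toolz [0.235, 0.022, -0.972] F [-0.3, 0.4, 0.7] q [0.011, 1.247, 1.366, 1.452, 0.02, -0.004] w -0.0
[[[2.5, -0.08, -0.96, 0.7, 5], [4.99, -0.16, -1.91, 1.4, 5], [7.49, -0.24, -2.87, 2.1, 5], [9.99, -0.32, -3.82, 2.8, 5], [12.48, -0.39, -4.78, 3.5, 5]]]
[[[2.49, -0.23, -0.96, 0.7, 5], [4.97, -0.46, -1.91, 1.4, 5], [7.46, -0.69, -2.87, 2.1, 5], [9.95, -0.92, -3.82, 2.8, 5], [12.43, -1.16, -4.78, 3.5, 5]]]
[[[2.47, -0.38, -0.96, 0.7, 5], [4.94, -0.76, -1.91, 1.4, 5], [7.4, -1.15, -2.87, 2.1, 5], [9.87, -1.53, -3.82, 2.8, 5], [12.34, -1.91, -4.78, 3.5, 5]]]
[[[2.44, -0.53, -0.96, 0.7, 5], [4.88, -1.06, -1.91, 1.4, 5], [7.32, -1.6, -2.87, 2.1, 5], [9.76, -2.13, -3.82, 2.8, 5], [12.2, -2.66, -4.78, 3.5, 5]]]
[[[0.87, -0.29, 3.79, 0.0, 5], [1.75, -0.58, 7.58, 0.0, 5], [2.62, -0.87, 11.37, 0.0, 5], [3.49, -1.17, 15.16, 0.0, 5], [4.37, -1.46, 18.95, 0.0, 5]]]
```

carry_out(series=[[[2.5, -0.08, -0.96, 0.7, 5], [4.99, -0.16, -1.91, 1.4, 5], [7.49, -0.24, -2.87, 2.1, 5], [9.99, -0.32, -3.82, 2.8, 5], [12.48, -0.39, -4.78, 3.5, 5]]])

```text
time_s: 10.7
position: [0.8312, 0.0827, 0.1688]
tool_rot: [0.062, 2.903, 0.04]
ft_force: [0.9, -0.7, 0.8]
width: 0.0498
gripper_force: 0.0
```

carry_out(series=[[[2.49, -0.23, -0.96, 0.7, 5], [4.97, -0.46, -1.91, 1.4, 5], [7.46, -0.69, -2.87, 2.1, 5], [9.95, -0.92, -3.82, 2.8, 5], [12.43, -1.16, -4.78, 3.5, 5]]])

```text
time_s: 11.2
position: [0.6989, 0.0758, 0.1863]
tool_rot: [0.15, 2.901, 0.051]
ft_force: [-0.0, 0.2, 0.3]
width: 0.0497
gripper_force: 0.0
```

carry_out(series=[[[2.47, -0.38, -0.96, 0.7, 5], [4.94, -0.76, -1.91, 1.4, 5], [7.4, -1.15, -2.87, 2.1, 5], [9.87, -1.53, -3.82, 2.8, 5], [12.34, -1.91, -4.78, 3.5, 5]]])

```text
time_s: 11.7
position: [0.5666, 0.0687, 0.2033]
tool_rot: [0.239, 2.896, 0.061]
ft_force: [0.9, -0.1, 0.2]
width: 0.0502
gripper_force: 0.0
```

carry_out(series=[[[2.44, -0.53, -0.96, 0.7, 5], [4.88, -1.06, -1.91, 1.4, 5], [7.32, -1.6, -2.87, 2.1, 5], [9.76, -2.13, -3.82, 2.8, 5], [12.2, -2.66, -4.78, 3.5, 5]]])

```text
time_s: 12.2
position: [0.4342, 0.0617, 0.2202]
tool_rot: [0.327, 2.888, 0.072]
ft_force: [-0.0, -0.3, 0.0]
width: 0.05
gripper_force: 0.0
```

carry_out(series=[[[0.9, -0.3, 4, 0, 5], [1.8, -0.6, 8, 0, 5], [2.9, -1, 12.6, 0, 5], [3.8, -1.3, 16.5, 0, 5], [4.37, -1.46, 18.95, 0, 5]]])

```text
time_s: 12.7
position: [0.4341, 0.0616, 0.0228]
tool_rot: [0.327, 2.891, 0.071]
ft_force: [-0.6, -0.1, -0.0]
width: 0.0498
gripper_force: 0.0
```

```bash
python3 - <<'E'
from h import *
s,Rm=st(); tray()
f=-Rm[:2,0]; print("fwd heading rel",np.degrees(np.arctan2(f[1],f[0]))-.95)
p,d,W=cloud("top"); save(p,"pics/t2.png",4,(240,130,390,280))
E
```

```text
t 12.7 p [0.4341, 0.0616, 0.0228] unit [-196.2, 16.4] toolx [-0.948, 0.226, -0.223] toolz [0.234, 0.022, -0.972] F [-0.6, -0.1, -0.0] q [-0.05, 0.309, -0.946, 0.082, 0.034, 0.179] w 0.05
top unit c [-115.4, -5.8] size [ 99. 108.] yaw rel -13.4 304
scene unit c [-127.3, -0.6] size [100. 137.] yaw rel -12.9 354
fwd heading rel -14.355563092394375
```

View pics/t2.png

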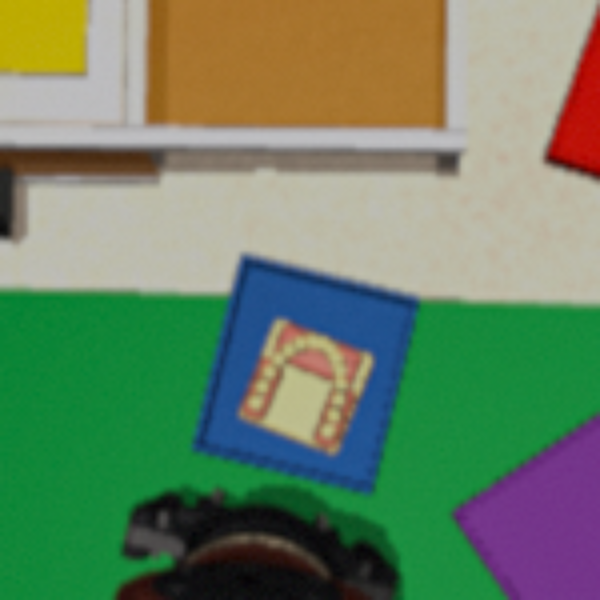

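The fingers straddle the middle of the near wall, with the wall at crop row ~470 and the gripper just below it. The mouth is clear ahead. Next is a steered push that brings the yaw to 0.

```bash
cat >> h.py <<'E'
def path(p0,R0,ang0,pts,g,off=.015):
    """pts: per row (unit contact x,y mm, heading deg rel unit). p0/R0 commanded now, ang0 current heading rel unit"""
    lastp,lastR,lasth=p0,R0,ang0
    for c in range(0,len(pts),5):
        a=[]
        for x,y,h in pts[c:c+5]:
            hr=np.radians(h); q=u2w(x/1000-off*np.cos(hr),y/1000-off*np.sin(hr)); q=np.r_[q,p0[2]]
            d=lastR.T@(q-lastp)*100; t=-(h-lasth); a.append([*d.round(2).tolist(),round(t,1),g])
        print([a]); lastp=q; lastR=lastR@R.from_euler('z',-(h-lasth),degrees=True).as_matrix(); lasth=h
E
python3 - <<'E'
from h import *
s,Rm=st(); p0=s["position"].copy(); p0[2]=.0245
pts=[];x,y,h=-181.7,12.5,-14.
for i in range(30):
    step=5
    if i>=2 and h<0: h=min(0,h+14/15)
    hm=np.radians(h); x+=step*np.cos(hm); y+=step*np.sin(hm); pts.append((x,y,h))
print(pts[-1],pts[17])
e=pts[-1][1]
path(p0,Rm,-14.3,pts,5)
E
```

```text
t 12.85 p [0.4341, 0.0617, 0.0239] unit [-196.1, 16.4] toolx [-0.949, 0.226, -0.221] toolz [0.232, 0.022, -0.972] F [0.4, -0.6, 0.4] q [-0.05, 0.307, -0.943, 0.088, 0.034, 0.179] w 0.05
(np.float64(-32.66851199132482), np.float64(1.568307838322609), 0) (np.float64(-92.66851199132482), np.float64(1.568307838322609), 0)
[[[-0.48, -0.04, 0.11, -0.3, 5], [-0.97, -0.04, 0.22, -0.3, 5], [-1.46, -0.06, 0.33, -1.2, 5], [-1.95, -0.08, 0.44, -2.2, 5], [-2.44, -0.08, 0.55, -3.1, 5]]]
[[[-0.49, -0.02, 0.11, -0.9, 5], [-0.97, -0.04, 0.22, -1.9, 5], [-1.46, -0.05, 0.34, -2.8, 5], [-1.95, -0.05, 0.45, -3.7, 5], [-2.44, -0.04, 0.56, -4.7, 5]]]
[[[-0.49, -0.02, 0.11, -0.9, 5], [-0.97, -0.04, 0.23, -1.9, 5], [-1.46, -0.04, 0.34, -2.8, 5], [-1.95, -0.04, 0.46, -3.7, 5], [-2.43, -0.03, 0.57, -4.7, 5]]]
[[[-0.49, -0.02, 0.12, -0.9, 5], [-0.97, -0.03, 0.23, -1.9, 5], [-1.46, -0.02, 0.35, -1.9, 5], [-1.95, -0.01, 0.46, -1.9, 5], [-2.43, -0.0, 0.58, -1.9, 5]]]
[[[-0.49, -0.0, 0.12, 0, 5], [-0.97, -0.01, 0.23, 0, 5], [-1.46, -0.01, 0.35, 0, 5], [-1.95, -0.02, 0.46, 0, 5], [-2.43, -0.02, 0.58, 0, 5]]]
[[[-0.49, -0.0, 0.12, 0, 5], [-0.97, -0.01, 0.23, 0, 5], [-1.46, -0.01, 0.35, 0, 5], [-1.95, -0.02, 0.46, 0, 5], [-2.43, -0.02, 0.58, 0, 5]]]
```

carry_out(series=[[[-0.48, -0.04, 0.11, -0.3, 5], [-0.97, -0.04, 0.22, -0.3, 5], [-1.46, -0.06, 0.33, -1.2, 5], [-1.95, -0.08, 0.44, -2.2, 5], [-2.44, -0.08, 0.55, -3.1, 5]]])

```text
time_s: 13.35
position: [0.4591, 0.0553, 0.0252]
tool_rot: [0.246, 2.897, 0.062]
ft_force: [-5.3, 0.2, 5.0]
width: 0.05
gripper_force: 2.8
```

carry_out(series=[[[-0.49, -0.02, 0.11, -0.9, 5], [-0.97, -0.04, 0.22, -1.9, 5], [-1.46, -0.05, 0.34, -2.8, 5], [-1.95, -0.05, 0.45, -3.7, 5], [-2.44, -0.04, 0.56, -4.7, 5]]])

```text
time_s: 13.85
position: [0.4846, 0.0509, 0.025]
tool_rot: [0.128, 2.902, 0.048]
ft_force: [-3.3, -0.1, -1.6]
width: 0.0497
gripper_force: 1.0
```

carry_out(series=[[[-0.49, -0.02, 0.11, -0.9, 5], [-0.97, -0.04, 0.23, -1.9, 5], [-1.46, -0.04, 0.34, -2.8, 5], [-1.95, -0.04, 0.46, -3.7, 5], [-2.43, -0.03, 0.57, -4.7, 5]]])

```text
time_s: 14.35
position: [0.5094, 0.0485, 0.025]
tool_rot: [0.009, 2.904, 0.034]
ft_force: [-2.1, 0.0, -0.5]
width: 0.05
gripper_force: 1.0
```

```bash
python3 - <<'E'
from h import *
s,Rm=st(); tray()
f=-Rm[:2,0]; print("fwd heading rel",np.degrees(np.arctan2(f[1],f[0]))-.95)
E
```

```text
t 14.35 p [0.5094, 0.0485, 0.025] unit [-121.1, 2.0] toolx [-0.972, 0.009, -0.235] toolz [0.235, 0.022, -0.972] F [-2.1, 0.0, -0.5] q [-0.072, 0.398, -0.765, 0.173, 0.039, -0.061] w 0.05
top unit c [-53.6, -2.7] size [109.  98.] yaw rel -0.8 247
scene unit c [-79.1, -0.2] size [62. 99.] yaw rel 0.1 178
fwd heading rel -1.4522705030041059
```

carry_out(series=[[[-0.49, -0.01, 0.12, -0.7, 5], [-0.97, -0.01, 0.23, -1.4, 5], [-1.46, 0, 0.35, -1.4, 5], [-1.95, 0, 0.46, -1.4, 5], [-2.43, 0, 0.58, -1.4, 5]]])

```text
time_s: 14.95
position: [0.5344, 0.0485, 0.0251]
tool_rot: [-0.025, 2.904, 0.03]
ft_force: [-1.8, -0.5, -1.1]
width: 0.0501
gripper_force: 1.1
```

carry_out(series=[[[-0.49, 0, 0.12, 0, 5], [-0.97, 0, 0.23, 0, 5], [-1.46, 0, 0.35, 0, 5], [-1.95, 0, 0.46, 0, 5], [-2.43, 0, 0.58, 0, 5]]])

```text
time_s: 15.45
position: [0.5594, 0.0489, 0.0252]
tool_rot: [-0.025, 2.904, 0.03]
ft_force: [-1.9, -0.2, -0.3]
width: 0.0501
gripper_force: 1.0
```

carry_out(series=[[[-0.45, 0, 0.11, 0, 5], [-0.9, 0, 0.22, 0, 5], [-1.35, 0, 0.32, 0, 5], [-1.75, 0, 0.42, 0, 5], [-1.95, 0, 0.47, 0, 5]]])

```text
time_s: 15.95
position: [0.5795, 0.0493, 0.0253]
tool_rot: [-0.025, 2.903, 0.03]
ft_force: [-1.9, -0.8, 0.2]
width: 0.05
gripper_force: 1.2
```

```bash
python3 - <<'E'
from h import *
s,Rm=st(); tray(); p,d,W=cloud("top"); save(p,"pics/t3.png",4,(240,100,390,250)); np.savez("t3.npz",p=p,W=W)
f=-Rm[:2,0]; print("fwd heading rel",np.degrees(np.arctan2(f[1],f[0]))-.95)
E
```

```text
t 15.95 p [0.5795, 0.0493, 0.0253] unit [-51.0, 1.6] toolx [-0.972, -0.015, -0.236] toolz [0.236, 0.022, -0.972] F [-1.9, -0.8, 0.2] q [-0.06, 0.489, -0.584, 0.262, 0.036, -0.073] w 0.05
top unit c [-7.2, -2.3] size [19. 96.] yaw rel -0.1 20
scene unit c [-631.2, -38.0] size [0. 0.] yaw rel -0.9 0
fwd heading rel -0.09066901691837037
```

View pics/t3.png

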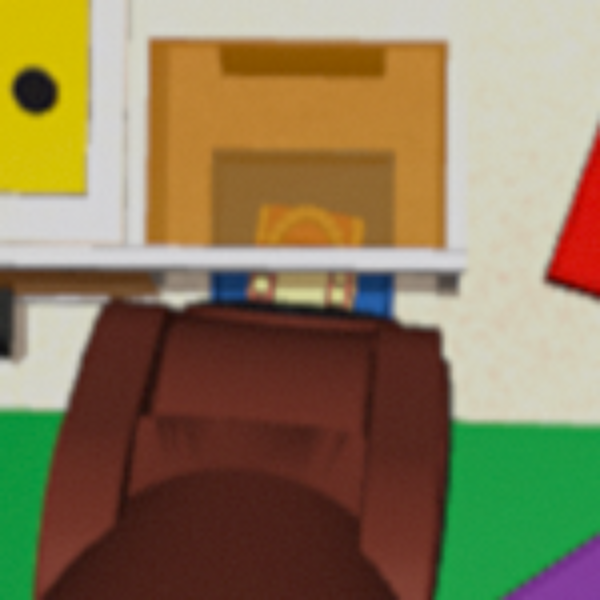

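The crop shows the tray under the amber roof with its edges at columns 212 and 394 (middle 303). The stop pad spans 220–385 (middle 302.5), so the tray is centred and square, about 37 mm short of the stop. Now I'll back off and get more lean.

```bash
python3 - <<'E'
from h import *
s,Rm=st(); p=s["position"]
A=np.array([.548,.049,.026]);B=np.array([.55,.049,.24]);C=np.array([.89,.08,.24])
for a,b,n in((p,A,1),(A,B,1),(B,C,2)): rows(a,Rm,b,0,n,5)
E
```

```text
t 16.1 p [0.5796, 0.0493, 0.0255] unit [-50.9, 1.6] toolx [-0.971, -0.015, -0.237] toolz [0.236, 0.022, -0.971] F [-0.4, 1.2, 0.1] q [-0.06, 0.488, -0.584, 0.261, 0.036, -0.073] w 0.05
[[[0.61, 0.01, -0.16, 0.0, 5], [1.22, 0.01, -0.32, 0.0, 5], [1.84, 0.02, -0.48, 0.0, 5], [2.45, 0.03, -0.64, 0.0, 5], [3.06, 0.03, -0.8, 0.0, 5]]]
[[[-1.05, 0.08, -4.15, 0.0, 5], [-2.1, 0.15, -8.3, 0.0, 5], [-3.16, 0.23, -12.44, 0.0, 5], [-4.21, 0.31, -16.59, 0.0, 5], [-5.26, 0.39, -20.74, 0.0, 5]]]
[[[-3.31, 0.24, 0.81, 0.0, 5], [-6.62, 0.49, 1.62, 0.0, 5], [-9.92, 0.73, 2.43, 0.0, 5], [-13.23, 0.97, 3.24, 0.0, 5], [-16.54, 1.22, 4.05, 0.0, 5]]]
[[[-3.31, 0.24, 0.81, 0.0, 5], [-6.62, 0.49, 1.62, 0.0, 5], [-9.92, 0.73, 2.43, 0.0, 5], [-13.23, 0.97, 3.24, 0.0, 5], [-16.54, 1.22, 4.05, 0.0, 5]]]
```

carry_out(series=[[[0.6, 0, -0.16, 0, 5], [1.2, 0, -0.32, 0, 5], [1.8, 0, -0.48, 0, 5], [2.5, 0, -0.64, 0, 5], [3.1, 0, -0.8, 0, 5]]])

```text
time_s: 16.6
position: [0.5461, 0.0487, 0.0257]
tool_rot: [-0.025, 2.904, 0.03]
ft_force: [0.9, 0.0, 0.2]
width: 0.0498
gripper_force: 0.0
```

carry_out(series=[[[-1.05, 0.08, -4.15, 0, 5], [-2.1, 0.15, -8.3, 0, 5], [-3.16, 0.23, -12.44, 0, 5], [-4.21, 0.31, -16.59, 0, 5], [-5.26, 0.39, -20.74, 0, 5]]])

```text
time_s: 17.1
position: [0.5485, 0.0488, 0.2416]
tool_rot: [-0.025, 2.903, 0.03]
ft_force: [1.2, 0.0, -0.4]
width: 0.0501
gripper_force: 0.0
```

carry_out(series=[[[-3.3, -0.4, 0.8, 0, 5], [-6.6, -0.8, 1.6, 0, 5], [-9.9, -1.2, 2.4, 0, 5], [-13.2, -1.6, 3.2, 0, 5], [-16.5, -2.0, 4.0, 0, 5]]])

```text
time_s: 17.6
position: [0.7202, 0.0319, 0.2391]
tool_rot: [-0.025, 2.904, 0.03]
ft_force: [0.3, 0.9, 0.3]
width: 0.05
gripper_force: 0.0
```

carry_out(series=[[[-3.3, -0.4, 0.8, 0, 5], [-6.6, -0.8, 1.6, 0, 5], [-9.9, -1.2, 2.4, 0, 5], [-13, -1.6, 3.1, 0, 5], [-15.5, -2.0, 3.8, 0, 5]]])

```text
time_s: 18.1
position: [0.8804, 0.015, 0.2382]
tool_rot: [-0.025, 2.904, 0.03]
ft_force: [0.3, -0.4, -0.8]
width: 0.05
gripper_force: 0.0
```

carry_out(series=[[[-1, 0, 0, 0, 5], [-2, 0, 0, 0, 5], [-3, 0, 0, 0, 5], [-4.5, 0, 0, 0, 5], [-6.5, 0, 0, 0, 5]]])

```text
time_s: 18.6
position: [0.9314, 0.016, 0.2486]
tool_rot: [-0.024, 2.891, 0.03]
ft_force: [53.0, -2.4, 63.3]
width: 0.05
gripper_force: 0.0
```

carry_out(series=[[[-2, 0, 0, 0, 5], [-5, 0, 0, 0, 5], [-10, 0, 0, 0, 5], [-15, 0, 0, 0, 5], [-20, 0, 0, 0, 5]]])

```text
time_s: 19.1
position: [0.9624, 0.0174, 0.2423]
tool_rot: [-0.023, 2.829, 0.027]
ft_force: [0.1, -0.4, 0.4]
width: 0.0499
gripper_force: 0.0
```

carry_out(series=[[[-5, 0, 0, 0, 5], [-10, 0, 0, 0, 5], [-15, 0, 0, 0, 5], [-20, 0, 0, 0, 5], [-25, 0, 0, 0, 5]]])

```text
time_s: 19.6
position: [0.9893, 0.0185, 0.2385]
tool_rot: [-0.022, 2.774, 0.026]
ft_force: [1.1, 0.2, 0.5]
width: 0.0502
gripper_force: 0.0
```

```bash
python3 - <<'E'
from h import *
st()
E
```

```text
t 19.6 p [0.9893, 0.0185, 0.2385] unit [358.2, -35.9] toolx [-0.933, -0.012, -0.359] toolz [0.359, 0.021, -0.933] F [1.1, 0.2, 0.5] q [-0.069, 1.165, 1.365, 1.406, 0.045, -0.076] w 0.05
```

carry_out(series=[[[-5, 0, 0, 0, 5], [-10, 0, 0, 0, 5], [-15, 0, 0, 0, 5], [-20, 0, 0, 0, 5], [-25, 0, 0, 0, 5]]])

```text
time_s: 20.1
position: [1.013, 0.0193, 0.2457]
tool_rot: [-0.02, 2.716, 0.024]
ft_force: [-0.4, -0.0, 0.2]
width: 0.0498
gripper_force: 0.0
```

carry_out(series=[[[-5, 0, 0, 0, 5], [-10, 0, 0, 0, 5], [-15, 0, 0, 0, 5], [-20, 0, 0, 0, 5], [-25, 0, 0, 0, 5]]])

```text
time_s: 20.6
position: [1.0334, 0.0198, 0.2613]
tool_rot: [-0.019, 2.657, 0.023]
ft_force: [0.2, -0.7, 0.4]
width: 0.0499
gripper_force: 0.0
```

carry_out(series=[[[-5, 0, 0, 0, 5], [-10, 0, 0, 0, 5], [-15, 0, 0, 0, 5], [-20, 0, 0, 0, 5], [-25, 0, 0, 0, 5]]])

```text
time_s: 21.1
position: [1.0505, 0.0201, 0.2839]
tool_rot: [-0.018, 2.599, 0.021]
ft_force: [0.1, 0.4, -0.4]
width: 0.0504
gripper_force: 0.0
```

carry_out(series=[[[-5, 0, 0, 0, 5], [-10, 0, 0, 0, 5], [-15, 0, 0, 0, 5], [-20, 0, 0, 0, 5], [-25, 0, 0, 0, 5]]])

```text
time_s: 21.6
position: [1.0644, 0.0203, 0.3126]
tool_rot: [-0.016, 2.542, 0.02]
ft_force: [-0.3, 0.2, -0.2]
width: 0.0498
gripper_force: 0.0
```

```bash
python3 - <<'E'
from h import *
st()
E
```

```text
t 21.6 p [1.0644, 0.0203, 0.3126] unit [433.4, -35.4] toolx [-0.825, -0.007, -0.565] toolz [0.564, 0.018, -0.825] F [-0.3, 0.2, -0.2] q [-0.065, 1.13, 1.365, 1.208, 0.055, -0.061] w 0.05
```

carry_out(series=[[[-5, 0, 0, 0, 5], [-10, 0, 0, 0, 5], [-15, 0, 0, 0, 5], [-20, 0, 0, 0, 5], [-25, 0, 0, 0, 5]]])

```text
time_s: 22.1
position: [1.0751, 0.0202, 0.3465]
tool_rot: [-0.015, 2.484, 0.019]
ft_force: [0.6, 0.8, 0.4]
width: 0.0502
gripper_force: 0.0
```

carry_out(series=[[[-5, 0, 0, 0, 5], [-10, 0, 0, 0, 5], [-15, 0, 0, 0, 5], [-20, 0, 0, 0, 5], [-25, 0, 0, 0, 5]]])

```text
time_s: 22.6
position: [1.0824, 0.02, 0.3848]
tool_rot: [-0.014, 2.428, 0.018]
ft_force: [0.1, -0.6, -0.8]
width: 0.05
gripper_force: 0.0
```

carry_out(series=[[[-5, 0, 0, 0, 5], [-10, 0, 0, 0, 5], [-15, 0, 0, 0, 5], [-20, 0, 0, 0, 5], [-25, 0, 0, 0, 5]]])

```text
time_s: 23.1
position: [1.0866, 0.0196, 0.427]
tool_rot: [-0.013, 2.371, 0.017]
ft_force: [0.3, 0.1, 0.2]
width: 0.0501
gripper_force: 0.0
```

carry_out(series=[[[-5, 0, 0, 0, 5], [-10, 0, 0, 0, 5], [-15, 0, 0, 0, 5], [-20, 0, 0, 0, 5], [-25, 0, 0, 0, 5]]])

```text
time_s: 23.6
position: [1.0872, 0.0192, 0.4719]
tool_rot: [-0.012, 2.315, 0.017]
ft_force: [0.8, -0.0, -1.0]
width: 0.0498
gripper_force: 0.0
```

carry_out(series=[[[-5, 0, 0, 0, 5], [-10, 0, 0, 0, 5], [-15, 0, 0, 0, 5], [-20, 0, 0, 0, 5], [-25, 0, 0, 0, 5]]])

```text
time_s: 24.1
position: [1.0845, 0.0187, 0.519]
tool_rot: [-0.011, 2.259, 0.016]
ft_force: [-0.1, 0.0, 0.1]
width: 0.05
gripper_force: 0.0
```

```bash
python3 - <<'E'
from h import *
s,Rm=st(); p=s["position"]
f=-Rm[:2,0]; print("fwd heading rel",np.degrees(np.arctan2(f[1],f[0]))-.95, "side tilt", Rm[:,1])
# finger mid hits: goal contact
B=np.r_[u2w(-.085,0),.25]; C=B.copy(); C[2]=.030
rows(p,Rm,B,0,4,5); rows(B,Rm,C,0,2,5)
E
```

```text
t 24.1 p [1.0845, 0.0187, 0.519] unit [453.4, -37.3] toolx [-0.635, -0.003, -0.772] toolz [0.772, 0.015, -0.635] F [-0.1, 0.0, 0.1] q [-0.069, 0.971, 1.365, 1.085, 0.069, -0.047] w 0.05
fwd heading rel -0.7185806808024664 side tilt [-0.01347455  0.99987905  0.00776652]
[[[2.75, 0.17, -1.22, 0.0, 5], [5.5, 0.34, -2.45, 0.0, 5], [8.25, 0.5, -3.67, 0.0, 5], [11.0, 0.67, -4.89, 0.0, 5], [13.75, 0.84, -6.12, 0.0, 5]]]
[[[2.75, 0.17, -1.22, 0.0, 5], [5.5, 0.34, -2.45, 0.0, 5], [8.25, 0.5, -3.67, 0.0, 5], [11.0, 0.67, -4.89, 0.0, 5], [13.75, 0.84, -6.12, 0.0, 5]]]
[[[2.75, 0.17, -1.22, 0.0, 5], [5.5, 0.34, -2.45, 0.0, 5], [8.25, 0.5, -3.67, 0.0, 5], [11.0, 0.67, -4.89, 0.0, 5], [13.75, 0.84, -6.12, 0.0, 5]]]
[[[2.75, 0.17, -1.22, 0.0, 5], [5.5, 0.34, -2.45, 0.0, 5], [8.25, 0.5, -3.67, 0.0, 5], [11.0, 0.67, -4.89, 0.0, 5], [13.75, 0.84, -6.12, 0.0, 5]]]
[[[1.7, -0.02, 1.4, 0.0, 5], [3.4, -0.03, 2.8, 0.0, 5], [5.1, -0.05, 4.19, 0.0, 5], [6.79, -0.07, 5.59, 0.0, 5], [8.49, -0.09, 6.99, 0.0, 5]]]
[[[1.7, -0.02, 1.4, 0.0, 5], [3.4, -0.03, 2.8, 0.0, 5], [5.1, -0.05, 4.19, 0.0, 5], [6.79, -0.07, 5.59, 0.0, 5], [8.49, -0.09, 6.99, 0.0, 5]]]
```

carry_out(series=[[[2.7, 0.17, -1.22, 0, 5], [5.5, 0.34, -2.45, 0, 5], [8.25, 0.5, -3.67, 0, 5], [11, 0.67, -4.89, 0, 5], [13.75, 0.84, -6.12, 0, 5]]])

```text
time_s: 24.6
position: [0.9811, 0.0239, 0.4677]
tool_rot: [-0.011, 2.258, 0.016]
ft_force: [1.7, -0.2, 0.6]
width: 0.0499
gripper_force: 0.0
```

carry_out(series=[[[2.75, 0.17, -1.22, 0, 5], [5.5, 0.34, -2.45, 0, 5], [8.25, 0.5, -3.67, 0, 5], [11, 0.67, -4.89, 0, 5], [13.75, 0.84, -6.12, 0, 5]]])

```text
time_s: 25.1
position: [0.8462, 0.0312, 0.4002]
tool_rot: [-0.011, 2.259, 0.016]
ft_force: [-0.4, 0.7, 0.8]
width: 0.05
gripper_force: 0.0
```

carry_out(series=[[[2.75, 0.17, -1.22, 0, 5], [5.5, 0.34, -2.45, 0, 5], [8.25, 0.5, -3.67, 0, 5], [11, 0.67, -4.89, 0, 5], [13.75, 0.84, -6.12, 0, 5]]])

```text
time_s: 25.6
position: [0.7116, 0.0383, 0.333]
tool_rot: [-0.011, 2.259, 0.016]
ft_force: [0.4, -0.8, 0.9]
width: 0.0501
gripper_force: 0.0
```

carry_out(series=[[[2.75, 0.17, -1.22, 0, 5], [5.5, 0.34, -2.45, 0, 5], [8.25, 0.5, -3.67, 0, 5], [11, 0.67, -4.89, 0, 5], [13.75, 0.84, -6.12, 0, 5]]])

```text
time_s: 26.1
position: [0.577, 0.0454, 0.2659]
tool_rot: [-0.011, 2.259, 0.016]
ft_force: [0.3, 0.3, 0.1]
width: 0.0498
gripper_force: 0.0
```

carry_out(series=[[[1.7, 0, 1.4, 0, 5], [3.4, 0, 2.8, 0, 5], [5.1, 0, 4.19, 0, 5], [6.8, 0, 5.6, 0, 5], [8.5, 0, 7, 0, 5]]])

```text
time_s: 26.6
position: [0.5784, 0.0462, 0.1558]
tool_rot: [-0.011, 2.258, 0.016]
ft_force: [0.6, 0.6, 0.2]
width: 0.05
gripper_force: 0.0
```

```bash
python3 - <<'E'
from h import *
s,Rm=st()
rows(s["position"],Rm,np.r_[u2w(-.085,-.001),.026],0,1,5)
E
```

```text
t 26.6 p [0.5784, 0.0462, 0.1558] unit [-52.1, -1.4] toolx [-0.634, -0.003, -0.773] toolz [0.773, 0.015, -0.634] F [0.6, 0.6, 0.2] q [-0.092, 0.231, -1.159, -0.7, 0.087, -0.061] w 0.05
[[[2.42, -0.01, 1.14, 0.0, 5], [4.85, -0.03, 2.28, 0.0, 5], [7.27, -0.04, 3.42, 0.0, 5], [9.7, -0.05, 4.56, 0.0, 5], [12.12, -0.07, 5.69, 0.0, 5]]]
```

```bash
cat > fk.py <<'E'
from h import *
D=[([-1.267,.291,-.153,1.127],[.225,-.4744,.25]),([.108,.541,-.426,.602],[.5205,.1305,.0267]),([.09,.484,-.541,.546],[.48,.1166,.026]),([.067,1.186,1.363,1.726],[.8437,.1306,.1918]),([.052,.719,.382,1.146],[.7516,.1139,.1876]),([.011,1.247,1.366,1.452],[.9581,.0891,.152]),([-.05,.309,-.946,.082],[.4341,.0616,.0228]),([-.06,.489,-.584,.262],[.5795,.0493,.0253]),([-.065,1.13,1.365,1.208],[1.0644,.0203,.3126]),([-.069,.971,1.365,1.085],[1.0845,.0187,.519]),([-.092,.231,-1.159,-.7],[.5784,.0462,.1558])]
def bas(q):
    o=[]
    for k,(a) in enumerate((q[1],q[1]-q[2],q[1]-q[2]+q[3])):
        c,s=np.cos(a),np.sin(a); o+=[(c,-s),(s,c)]
    return np.array(o).T
A=[];b=[]
for q,p in D:
    A.append(np.c_[bas(q),np.eye(2)]); b+= [np.hypot(p[0],p[1]),p[2]]
A=np.vstack(A); b=np.array(b); X,res,rk,_=np.linalg.lstsq(A,b,rcond=None)
if __name__=="__main__": print(X.round(3),rk,np.abs(A@X-b).max())
from scipy.optimize import least_squares
def ik(r,z,lean,q0=(.2,-1.1,-.7)):
    def f(q):
        q4=[0,*q]; e=np.r_[bas(q4)@X[:6]+X[6:]-[r,z],(q[0]-q[1]+q[2])-(np.pi/2-lean)]; return e
    s=least_squares(f,q0); return s.x.round(3),np.abs(s.fun).max().round(4)
if __name__=="__main__":
    for x in(.53,.55,.57,.6,.625):
        for z in(.03,.08): print(x,z,ik(x,z,np.radians(50.6)))
E
python3 fk.py
```

```text
[0.    0.508 0.384 0.061 0.426 0.001 0.005 0.299] 8 0.0013609431572133013
0.53 0.03 (array([ 0.816, -1.382, -1.511]), np.float64(0.0))
0.53 0.08 (array([ 0.549, -1.363, -1.224]), np.float64(0.0))
0.55 0.03 (array([ 0.773, -1.326, -1.411]), np.float64(0.0))
0.55 0.08 (array([ 0.534, -1.309, -1.155]), np.float64(0.0))
0.57 0.03 (array([ 0.742, -1.271, -1.326]), np.float64(0.0))
0.57 0.08 (array([ 0.526, -1.256, -1.095]), np.float64(0.0))
0.6 0.03 (array([ 0.714, -1.192, -1.218]), np.float64(0.0))
0.6 0.08 (array([ 0.525, -1.179, -1.016]), np.float64(0.0))
0.625 0.03 (array([ 0.702, -1.127, -1.141]), np.float64(0.0))
0.625 0.08 (array([ 0.53 , -1.115, -0.957]), np.float64(0.0))
```

```bash
python3 - <<'E'
from h import *
s,Rm=st()
rows(s["position"],Rm,np.array([.568,.046,.022]),0,2,5)
E
```

```text
t 26.6 p [0.5784, 0.0462, 0.1558] unit [-52.1, -1.4] toolx [-0.634, -0.003, -0.773] toolz [0.773, 0.015, -0.634] F [0.6, 0.6, 0.2] q [-0.092, 0.231, -1.159, -0.7, 0.087, -0.061] w 0.05
[[[1.1, -0.01, 0.77, 0.0, 5], [2.2, -0.02, 1.54, 0.0, 5], [3.3, -0.03, 2.31, 0.0, 5], [4.4, -0.04, 3.07, 0.0, 5], [5.5, -0.05, 3.84, 0.0, 5]]]
[[[1.1, -0.01, 0.77, 0.0, 5], [2.2, -0.02, 1.54, 0.0, 5], [3.3, -0.03, 2.31, 0.0, 5], [4.4, -0.04, 3.07, 0.0, 5], [5.5, -0.05, 3.84, 0.0, 5]]]
```

carry_out(series=[[[1.5, 0, 0.4, 0, 5], [2.6, 0, 1.2, 0, 5], [3.6, 0, 2.0, 0, 5], [4.6, 0, 2.9, 0, 5], [5.5, 0, 3.7, 0, 5]]])

```text
time_s: 27.1
position: [0.5722, 0.0466, 0.0897]
tool_rot: [-0.011, 2.259, 0.016]
ft_force: [-0.2, 0.9, 0.6]
width: 0.0494
gripper_force: 0.0
```

carry_out(series=[[[1.4, 0, 1.1, 0, 5], [2.8, 0, 2.2, 0, 5], [4, 0, 3, 0, 5], [5, 0, 3.7, 0, 5], [5.5, 0, 4, 0, 5]]])

```text
time_s: 27.6
position: [0.5678, 0.047, 0.021]
tool_rot: [-0.011, 2.26, 0.016]
ft_force: [-0.3, 0.3, 0.7]
width: 0.0499
gripper_force: 0.0
```

```bash
python3 - <<'E'
from h import *
s,Rm=st(); p,d,W=cloud("scene"); 
t,dd,WW=cloud("top"); save(np.hstack([cv2.resize(p[220:340,240:400],(400,300)),cv2.resize(t[100:220,240:400],(400,300))]),"pics/t4.png",2 if 0 else 1)
E
```

```text
t 27.6 p [0.5678, 0.047, 0.021] unit [-62.7, -0.4] toolx [-0.636, -0.002, -0.772] toolz [0.771, 0.015, -0.636] F [-0.3, 0.3, 0.7] q [-0.093, 0.775, -1.268, -1.351, 0.087, -0.062] w 0.05
```

View pics/t4.png

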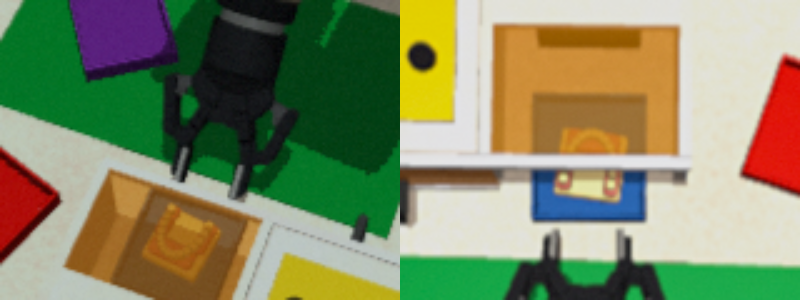

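The right panel shows the fingertips at (555,235) and (622,235), centred behind the tray wall, whose edges are at 533 and 645. The gap is about 10 mm. Now I'll push in along unit x.

carry_out(series=[[[-0.25, 0, 0.31, 0, 5], [-0.51, 0, 0.62, 0, 5], [-0.76, 0, 0.92, 0, 5], [-1.02, 0, 1.23, 0, 5], [-1.27, 0, 1.54, 0, 5]]])

```text
time_s: 28.2
position: [0.5882, 0.0474, 0.0226]
tool_rot: [-0.011, 2.259, 0.016]
ft_force: [-5.9, -0.2, 4.8]
width: 0.0499
gripper_force: 3.0
```

carry_out(series=[[[-0.25, 0, 0.31, 0, 5], [-0.51, 0, 0.62, 0, 5], [-0.76, 0, 0.92, 0, 5], [-1.02, 0, 1.23, 0, 5], [-1.27, 0, 1.54, 0, 5]]])

```text
time_s: 28.7
position: [0.6081, 0.0477, 0.0225]
tool_rot: [-0.011, 2.259, 0.016]
ft_force: [-5.4, -0.9, 4.7]
width: 0.0501
gripper_force: 2.8
```

```bash
python3 - <<'E'
from h import *
s,Rm=st()
E
```

```text
t 28.7 p [0.6081, 0.0477, 0.0225] unit [-22.4, -0.4] toolx [-0.635, -0.003, -0.773] toolz [0.772, 0.015, -0.635] F [-5.4, -0.9, 4.7] q [-0.081, 0.732, -1.162, -1.203, 0.078, -0.054] w 0.05
```

carry_out(series=[[[0.13, 0, -0.15, 0, 5], [0.3, 0, -0.01, 0, 5], [0.17, 0, 0.14, 0, 5], [0.05, 0, 0.29, 0, 5], [-0.08, 0, 0.45, 0, 5]]])

```text
time_s: 29.2
position: [0.6114, 0.0477, 0.0195]
tool_rot: [-0.011, 2.26, 0.016]
ft_force: [-3.9, -0.4, 2.3]
width: 0.0498
gripper_force: 2.0
```

carry_out(series=[[[-0.13, 0, 0.15, 0, 5], [-0.25, 0, 0.31, 0, 5], [-0.38, 0, 0.46, 0, 5], [-0.51, 0, 0.62, 0, 5], [-0.51, 0, 0.62, 0, 5]]])

```text
time_s: 29.7
position: [0.6203, 0.0478, 0.02]
tool_rot: [-0.011, 2.259, 0.016]
ft_force: [-1.0, 0.1, -1.0]
width: 0.05
gripper_force: 0.4
```

```bash
python3 - <<'E'
from h import *
s,Rm=st()
E
```

```text
t 29.7 p [0.6203, 0.0478, 0.02] unit [-10.2, -0.6] toolx [-0.635, -0.003, -0.773] toolz [0.772, 0.015, -0.635] F [-1.0, 0.1, -1.0] q [-0.078, 0.734, -1.13, -1.174, 0.075, -0.052] w 0.05
```

carry_out(series=[[[-0.13, 0, 0.15, 0, 5], [-0.25, 0, 0.31, 0, 5], [-0.38, 0, 0.46, 0, 5], [-0.38, 0, 0.46, 0, 5], [-0.38, 0, 0.46, 0, 5]]])

```text
time_s: 30.2
position: [0.6247, 0.0478, 0.0198]
tool_rot: [-0.011, 2.26, 0.015]
ft_force: [-13.2, -0.8, 8.4]
width: 0.05
gripper_force: 6.4
```

```bash
python3 - <<'E'
from h import *
s,Rm=st()
t,dd,WW=cloud("top"); save(t,"pics/t5.png",6,(265,95,365,190))
E
```

```text
t 30.2 p [0.6247, 0.0478, 0.0198] unit [-5.9, -0.6] toolx [-0.636, -0.002, -0.771] toolz [0.771, 0.015, -0.636] F [-13.2, -0.8, 8.4] q [-0.077, 0.731, -1.117, -1.156, 0.074, -0.051] w 0.05
```

View pics/t5.png

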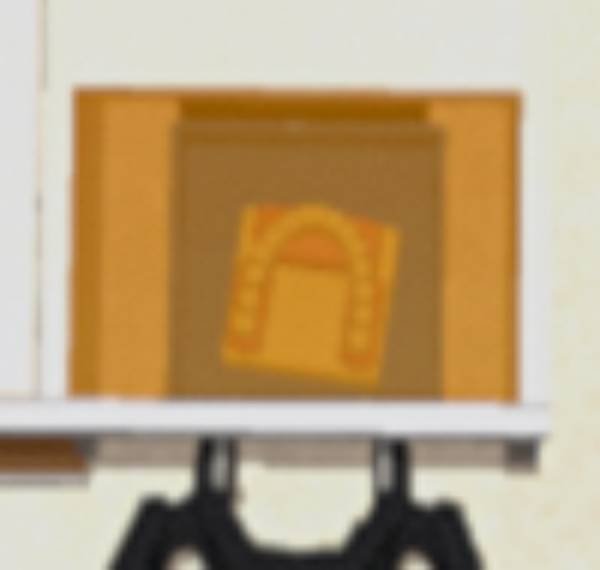

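The tray (columns 172–442) is square against the pad (180–428). The push is 13 N, part of it friction. I'll press 1 mm more and hold for a second.

carry_out(series=[[[-0.03, 0, 0.04, 0, 5], [-0.06, 0, 0.08, 0, 5], [-0.06, 0, 0.08, 0, 5], [-0.06, 0, 0.08, 0, 5], [-0.06, 0, 0.08, 0, 5]]])

```text
time_s: 30.75
position: [0.6251, 0.0478, 0.0197]
tool_rot: [-0.011, 2.261, 0.016]
ft_force: [-18.1, -1.5, 12.5]
width: 0.0499
gripper_force: 8.4
```

carry_out(series=[[[0, 0, 0, 0, 5], [0, 0, 0, 0, 5], [0, 0, 0, 0, 5], [0, 0, 0, 0, 5], [0, 0, 0, 0, 5]]])

```text
time_s: 31.25
position: [0.6251, 0.0478, 0.0197]
tool_rot: [-0.011, 2.261, 0.016]
ft_force: [-17.4, -1.8, 11.5]
width: 0.05
gripper_force: 8.4
```

carry_out(series=[[[0, 0, 0, 0, 5], [0, 0, 0, 0, 5], [0, 0, 0, 0, 5], [0, 0, 0, 0, 5], [0, 0, 0, 0, 5]]])

```text
time_s: 31.75
position: [0.6252, 0.0478, 0.0197]
tool_rot: [-0.011, 2.261, 0.016]
ft_force: [-16.2, -2.7, 12.0]
width: 0.0501
gripper_force: 8.4
```

carry_out(series=[[[0.06, 0, -0.08, 0, 5], [0.13, 0, -0.15, 0, 5], [0.22, 0, -0.27, 0, 5], [0.32, 0, -0.39, 0, 5], [0.45, 0, -0.54, 0, 5]]])

```text
time_s: 32.25
position: [0.6203, 0.0478, 0.0202]
tool_rot: [-0.011, 2.258, 0.016]
ft_force: [0.1, -0.0, 0.3]
width: 0.0497
gripper_force: 0.0
```

carry_out(series=[[[0.2, 0, -0.25, 0, 5], [0.5, 0, -0.6, 0, 5], [1.1, 0, -1.34, 0, 5], [1.9, 0, -2.3, 0, 5], [2.5, 0, -3.05, 0, 5]]])

```text
time_s: 32.75
position: [0.5795, 0.0473, 0.0199]
tool_rot: [-0.011, 2.259, 0.016]
ft_force: [0.7, 0.3, -0.5]
width: 0.0497
gripper_force: 0.0
```

```bash
python3 - <<'E'
from h import *
s,Rm=st()
for n in("top","scene"):
    ctrl.camera(n); print([(w2u(r["centre"][:2]).round(3),round(r["centre"][2],3),round(r["p"],2)) for r in ctrl.place_of(n,"door_handle")])
# handle by depth: dark points in front of the face
for n in("top","scene"):
    p,d,W=cloud(n); m=(W[...,2]>.06)&(W[...,2]<.095); u=w2u(W[...,:2].reshape(-1,2)).reshape(480,640,2)
    m&=(u[...,0]>-.07)&(u[...,0]<-.014)&(u[...,1]>.1)&(u[...,1]<.23); q=u[m]; print(n,m.sum(),(q.min(0).round(3),q.max(0).round(3),np.median(q,0).round(3)) if m.any() else '')
p=s["position"]; A=p.copy();A[2]=.17; B=np.r_[u2w(-.05,.197),.17]; C=B.copy(); C[2]=.055
rows(p,Rm,A,0,1,0); rows(A,Rm,B,0,2,0); rows(B,Rm,C,0,1,0)
t,dd,WW=cloud("top"); save(t,"pics/t6.png",6,(265,95,365,190))
E
```

```text
t 32.75 p [0.5795, 0.0473, 0.0199] unit [-51.0, -0.3] toolx [-0.635, -0.003, -0.772] toolz [0.772, 0.015, -0.635] F [0.7, 0.3, -0.5] q [-0.089, 0.766, -1.237, -1.311, 0.084, -0.059] w 0.05
[(array([-0.043,  0.157]), 0.067, 0.92)]
[(array([-0.039,  0.161]), 0.067, 0.45)]
top 89 (array([-0.046,  0.151]), array([-0.015,  0.16 ]), array([-0.032,  0.155]))
scene 50 (array([-0.049,  0.154]), array([-0.018,  0.164]), array([-0.032,  0.159]))
[[[-2.32, 0.02, -1.91, 0.0, 0], [-4.64, 0.05, -3.81, 0.0, 0], [-6.95, 0.07, -5.72, 0.0, 0], [-9.27, 0.09, -7.63, 0.0, 0], [-11.59, 0.12, -9.54, 0.0, 0]]]
[[[0.01, 1.97, 0.01, 0.0, 0], [0.02, 3.95, 0.03, 0.0, 0], [0.03, 5.92, 0.04, 0.0, 0], [0.04, 7.89, 0.05, 0.0, 0], [0.05, 9.87, 0.07, 0.0, 0]]]
[[[0.01, 1.97, 0.01, 0.0, 0], [0.02, 3.95, 0.03, 0.0, 0], [0.03, 5.92, 0.04, 0.0, 0], [0.04, 7.89, 0.05, 0.0, 0], [0.05, 9.87, 0.07, 0.0, 0]]]
[[[1.78, -0.02, 1.46, 0.0, 0], [3.55, -0.04, 2.92, 0.0, 0], [5.33, -0.05, 4.38, 0.0, 0], [7.1, -0.07, 5.85, 0.0, 0], [8.88, -0.09, 7.31, 0.0, 0]]]
```

View pics/t6.png

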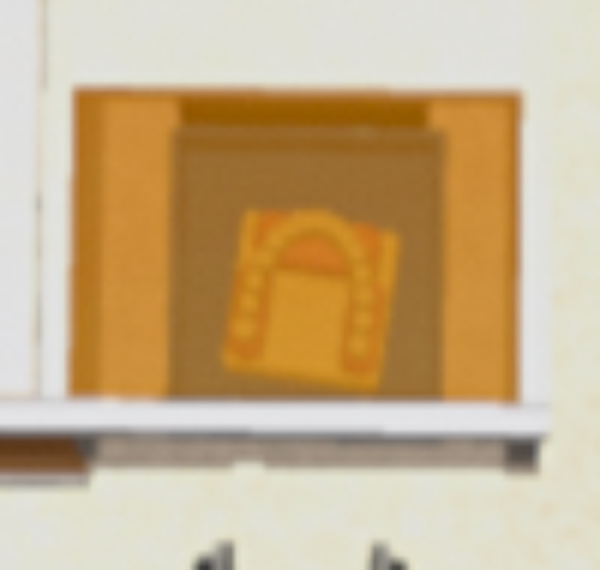

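The tray rests square against the stop, having shifted back about 2 mm. The handle is at unit y ≈ 0.157, so I'll go round to its left side.

carry_out(series=[[[-2.3, 0, -1.9, 0, 0], [-4.6, 0, -3.8, 0, 0], [-7, 0, -5.7, 0, 0], [-9.3, 0, -7.6, 0, 0], [-11.6, 0.1, -9.5, 0, 0]]])

```text
time_s: 33.6
position: [0.5807, 0.0471, 0.1716]
tool_rot: [-0.011, 2.258, 0.016]
ft_force: [0.8, 0.6, -1.0]
width: 0.0001
gripper_force: 0.0
```

carry_out(series=[[[0, 2, 0, 0, 0], [0, 4, 0, 0, 0], [0, 6, 0, 0, 0], [0, 8, 0, 0, 0], [0, 10, 0, 0, 0]]])

```text
time_s: 34.1
position: [0.5794, 0.148, 0.1711]
tool_rot: [-0.011, 2.258, 0.016]
ft_force: [-1.0, 0.2, -0.7]
width: 0.0003
gripper_force: 0.0
```

carry_out(series=[[[0, 2, 0, 0, 0], [0, 4, 0, 0, 0], [0, 6, 0, 0, 0], [0, 8, 0, 0, 0], [0, 9.9, 0, 0, 0]]])

```text
time_s: 34.6
position: [0.578, 0.2472, 0.1717]
tool_rot: [-0.011, 2.259, 0.016]
ft_force: [0.2, 0.4, -0.6]
width: -0.0002
gripper_force: 0.0
```

carry_out(series=[[[1.8, 0, 1.5, 0, 0], [3.6, 0, 2.9, 0, 0], [5.3, 0, 4.4, 0, 0], [7.1, 0, 5.8, 0, 0], [8.9, 0, 7.3, 0, 0]]])

```text
time_s: 35.1
position: [0.5781, 0.2473, 0.0559]
tool_rot: [-0.011, 2.258, 0.017]
ft_force: [0.5, 0.6, -0.3]
width: 0.0003
gripper_force: 0.0
```

carry_out(series=[[[0, -0.4, 0, 0, 0], [0, -0.8, 0, 0, 0], [0, -1.2, 0, 0, 0], [0, -1.6, 0, 0, 0], [0, -2.0, 0, 0, 0]]])

```text
time_s: 35.6
position: [0.5787, 0.2267, 0.0575]
tool_rot: [-0.01, 2.257, 0.017]
ft_force: [-0.1, -0.1, 0.2]
width: -0.0001
gripper_force: 0.0
```

carry_out(series=[[[0, -0.4, 0, 0, 0], [0, -0.8, 0, 0, 0], [0, -1.2, 0, 0, 0], [0, -1.6, 0, 0, 0], [0, -2.0, 0, 0, 0]]])

```text
time_s: 36.1
position: [0.5786, 0.2068, 0.0561]
tool_rot: [-0.011, 2.259, 0.016]
ft_force: [1.2, 4.2, 1.8]
width: 0.0
gripper_force: 1.4
```

```bash
python3 - <<'E'
from h import *
s,Rm=st()
E
```

```text
t 36.1 p [0.5786, 0.2068, 0.0561] unit [-49.3, 159.2] toolx [-0.635, -0.003, -0.773] toolz [0.772, 0.016, -0.635] F [1.2, 4.2, 1.8] q [0.348, 0.602, -1.092, -0.979, -0.252, 0.223] w 0.0
```

carry_out(series=[[[0, -0.6, 0, 0, 0], [0, -1.2, 0, 0, 0], [0, -1.8, 0, 0, 0], [0, -2.4, 0, 0, 0], [0, -3.0, 0, 0, 0]]])

```text
time_s: 36.6
position: [0.5788, 0.1764, 0.0557]
tool_rot: [-0.011, 2.259, 0.016]
ft_force: [0.5, 2.4, 1.9]
width: 0.0001
gripper_force: 1.4
```

carry_out(series=[[[0, -0.6, 0, 0, 0], [0, -1.2, 0, 0, 0], [0, -1.8, 0, 0, 0], [0, -2.4, 0, 0, 0], [0, -3.0, 0, 0, 0]]])

```text
time_s: 37.1
position: [0.5791, 0.1465, 0.0554]
tool_rot: [-0.011, 2.259, 0.016]
ft_force: [0.7, 3.0, 2.3]
width: -0.0001
gripper_force: 1.4
```

carry_out(series=[[[0, -0.6, 0, 0, 0], [0, -1.2, 0, 0, 0], [0, -1.8, 0, 0, 0], [0, -2.4, 0, 0, 0], [0, -3.0, 0, 0, 0]]])

```text
time_s: 37.6
position: [0.5795, 0.1165, 0.0552]
tool_rot: [-0.011, 2.259, 0.016]
ft_force: [0.9, 2.8, 1.6]
width: 0.0001
gripper_force: 1.4
```

carry_out(series=[[[0, -0.6, 0, 0, 0], [0, -1.2, 0, 0, 0], [0, -1.8, 0, 0, 0], [0, -2.4, 0, 0, 0], [0, -3.0, 0, 0, 0]]])

```text
time_s: 38.1
position: [0.5799, 0.0865, 0.055]
tool_rot: [-0.011, 2.259, 0.016]
ft_force: [0.1, 2.7, 2.4]
width: -0.0
gripper_force: 1.4
```

```bash
python3 - <<'E'
from h import *
s,Rm=st()
ctrl.camera("top"); print([(w2u(r["centre"][:2]).round(3),round(r["p"],2)) for r in ctrl.place_of("top","door_handle")])
E
```

```text
t 38.1 p [0.5799, 0.0865, 0.055] unit [-49.9, 38.8] toolx [-0.635, -0.003, -0.772] toolz [0.772, 0.015, -0.635] F [0.1, 2.7, 2.4] q [0.026, 0.621, -1.214, -1.146, -0.005, 0.014] w -0.0
[(array([-0.044,  0.015]), 0.95), (array([-0.214,  0.299]), 0.7)]
```

carry_out(series=[[[0, -0.3, 0, 0, 0], [0, -0.6, 0, 0, 0], [0, -0.9, 0, 0, 0], [0, -1.1, 0, 0, 0], [0, -1.3, 0, 0, 0]]])

```text
time_s: 38.7
position: [0.5799, 0.0739, 0.0547]
tool_rot: [-0.011, 2.26, 0.016]
ft_force: [-0.8, 3.3, -0.3]
width: 0.0
gripper_force: 1.3
```

carry_out(series=[[[0, -0.1, 0, 0, 0], [0, -0.2, 0, 0, 0], [0, -0.3, 0, 0, 0], [0, -0.4, 0, 0, 0], [0, -0.4, 0, 0, 0]]])

```text
time_s: 39.2
position: [0.5801, 0.0699, 0.0548]
tool_rot: [-0.011, 2.259, 0.016]
ft_force: [-2.0, 2.9, -1.4]
width: 0.0002
gripper_force: 1.1
```

Unit y is ≈ 22 now and the stop hasn't been felt yet, so I'll continue in small steps.

carry_out(series=[[[0, -0.1, 0, 0, 0], [0, -0.2, 0, 0, 0], [0, -0.3, 0, 0, 0], [0, -0.3, 0, 0, 0], [0, -0.3, 0, 0, 0]]])

```text
time_s: 39.7
position: [0.5802, 0.0669, 0.0548]
tool_rot: [-0.011, 2.259, 0.016]
ft_force: [-1.9, 1.6, -1.3]
width: -0.0001
gripper_force: 1.0
```

carry_out(series=[[[0, -0.1, 0, 0, 0], [0, -0.15, 0, 0, 0], [0, -0.2, 0, 0, 0], [0, -0.2, 0, 0, 0], [0, -0.2, 0, 0, 0]]])

```text
time_s: 40.2
position: [0.5801, 0.066, 0.0548]
tool_rot: [-0.013, 2.259, 0.019]
ft_force: [-2.4, 8.1, -0.7]
width: -0.0003
gripper_force: 3.7
```

The end stop is felt at 8 N. I'll back away and move clear.

carry_out(series=[[[0, 0.5, 0, 0, 0], [0, 1.5, 0, 0, 0], [0, 3, 0, 0, 0], [-1.5, 3, -1.3, 0, 0], [-4, 3, -3.3, 0, 0]]])

```text
time_s: 40.7
position: [0.5787, 0.0953, 0.1053]
tool_rot: [-0.012, 2.263, 0.015]
ft_force: [1.6, 0.5, -0.7]
width: -0.0003
gripper_force: 0.0
```

carry_out(series=[[[-2.5, 0, -2.5, 0, 0], [-5, 0, -5.5, 0, 0], [-7, 0, -8.5, 0, 0], [-9, 0, -11, 0, 0], [-10, 0, -12, 0, 0]]])

```text
time_s: 41.2
position: [0.5511, 0.0934, 0.2649]
tool_rot: [-0.011, 2.253, 0.016]
ft_force: [0.2, 0.1, -0.4]
width: -0.0001
gripper_force: 0.0
```

```bash
python3 - <<'E'
from h import *
s,Rm=st()
ctrl.camera("top"); print([(w2u(r["centre"][:2]).round(3),round(r["p"],2)) for r in ctrl.place_of("top","door_handle")])
p,d,W=cloud("scene"); t,dd,WW=cloud("top"); save(np.hstack([cv2.resize(p[220:340,220:380],(400,300)),cv2.resize(t[80:200,230:390],(400,300))]),"pics/t7.png")
for n,d0,W0,W1 in(("top",0,np.load("top0.npz")["W"],WW),):
    for k in("jar","waxpot","model2"): print(k,[r["centre"].round(3) if hasattr(r["centre"],"round") else r["centre"] for r in ctrl.place_of("top",k)][:2])
E
```

```text
t 41.2 p [0.5511, 0.0934, 0.2649] unit [-78.7, 46.2] toolx [-0.631, -0.002, -0.776] toolz [0.776, 0.015, -0.631] F [0.2, 0.1, -0.4] q [0.05, -0.106, -1.032, -0.243, -0.024, 0.029] w -0.0
[(array([-0.043, -0.002]), 0.84)]
jar [[0.4742, -0.3421, -0.0017]]
waxpot [[0.4132, 0.347, 0.003]]
model2 [[0.3622, -0.3235, 0.0007]]
```

View pics/t7.png

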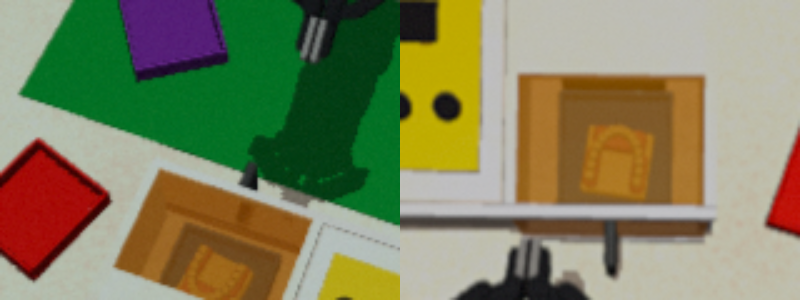

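The door is shut: its handle is at (611,250), which matches the chamber middle, and it spans the mouth. The tray rests square against the stop, the gripper is clear and the bystanders haven't moved.

```bash
python3 -c "
from plant import ctrl
print(ctrl.job_done())"
```

```text
the job is handed in; nothing more can be done
None
```

The tray is in the chamber, centred and square, resting against the stop after more than a second of pressing; the door is shut and the job is handed in at 41 s. It may still fail on wrist force: at 9.2 s, while I was leaning the tool at the arm's reach limit, the sensor read about 129 N with nothing in contact, above the 120 N limit. The push read 13–18 N at the wrist (about 7 N of it on the pad by my estimate), more than the roughly 12 N asked.

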